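Screw a microphone clip down until it is snug and in line, then lay the microphone in it

ROBOT

A 6-joint arm with a two-finger parallel gripper is mounted at the origin on the work surface. World frame = base frame: x ahead of the robot, y to its left, z up, the work surface at z = 0. Lengths are in m, angles in rad, forces in N, time in s.
With the tool pointing down it reaches from about 0.35 to 0.925 m from the base axis. Payload 6.4 kg.
Tool frame: the origin (TCP) lies midway between the tips of the shut fingers; the grasp point (between the pads) lies env.hold_point_z behind it (env.hold_point_z is the distance from the TCP to the grasp point, in m); z points along the fingers, y is the direction in which the jaws open and shut (so a half turn about z gives the same grasp; the last joint's range is limited). The gripper opens to 94 mm and grips with 3 to 60 N. Pads are 16 mm wide; open, the fingers measure 119 mm over their backs; the gripper's body (75 mm by 177 mm) begins 78 mm behind the grasp point.
Start: joints at [-0.174, 0.245, 1.558, -0, 1.339, -0.174], TCP at [0.65, 0, 0.205] pointing down, gripper open.
Joint ranges: [-3.13, 3.13], [-1.02, 2.26], [0.13, 2.54], [-0.95, 4.09], [0.21, 2.88], [-2.74, 2.74]. Speed limits (rad/s): [2.57, 2.57, 3.14, 3.14, 3.14, 3.14].

INTERFACE

Orientations are given as a 3x3 rotation matrix whose columns are the frame's x, y, z axes.
In Python, from plant import env gives the robot as it stands. The module is installed in compiled form; this text tells all that it offers. Calls block until the motion is done:
- env.goto(position, orientation): joint-space move of the TCP to a pose.
- env.move_straight(position, ori=None, velocity=0.15): straight line of the TCP; ori=None keeps the orientation; velocity is the mean speed in m/s.
- env.set_joints(angles): joint-space move.
- env.command_gripper(opening, strength=None): finger opening in m; strength is the grip in N (None keeps the last); returns when the fingers have stopped.
- env.wait(seconds).
- env.inverse_kinematics(position, orientation): joint angles nearest the present ones, or None.
- env.get_state(): the state.
- env.get_image(name): name is "scene" or "side" or "wrist"; returns a dict with "image" (420x560x3 uint8, blue, green, red), "fx", "fy", "cx", "cy" (pixels), "k1" (the pictures are not rectified: a ray, as slopes to the right and down, at radius r is drawn at 1 + k1 r^2 times it, then the intrinsics apply), "R" (3x3) and "t" (3): a world point X has camera coordinates R X + t. Camera axes: x right, y down, z forward; pixel columns grow to the right and rows downward; lengths in m; the calibration is good to about 2 mm. A picture is of the moment at which its call begins. There is no depth.
A pose or a line that the arm cannot do raises env.Unreachable and nothing moves.
- env.sign_off(): hands the job in, once; it reports no verdict.
Trained networks look in a picture, given as the dict that the camera call returned (one of the last four; its "shot" number tells which), for a name from the list of things; names that differ only in an ending like _2 or _b are one class to them, and where a whole thing is asked for, a point or a joint stands for the part that bears it (a point fixed in the world has none). Each returns a list of dicts, best first, with "score" (0 to 1); they miss things now and then, are a little off and sometimes report something else, mostly with a low value. They report only what shows in the picture. A call takes as long as a camera call. They do not tell look-alikes from the thing itself.
- env.search_frame(picture, thing): "point" ([x, y, z] in m, in world coordinates, good to about 4 mm: the middle of the surface that is visible of it).
- env.mark_of(picture, thing): "point" ([x, y, z] in m, in world coordinates, good to about 4 mm: a listed point, or the origin of a listed thing).
The state is a dict: "clock": time; "qpos": joint angles; "qvel": joint speeds; "tau": joint torques, N m; "eef_pos": TCP position; "tool_rot": TCP orientation; "force": force on the tool from outside, world axes, zero at the start; "torque": the same for the moment, N m; "gripper_width": finger opening in m.
Only numpy, scipy, OpenCV 4.12 (cv2) and the standard library are available. Lean on these libraries where they do the work, as an engineer would, in place of code of your own. Each camera call takes 0.05 s, during which the arm holds its last target.

TASK

Screw the microphone clip down on its desk stand (clockwise seen from above) until you feel the rubber washer grip it, and stop at the first place after that where its cradle lies in line with the long base; turning on beyond that would crush the washer. Then lay the microphone gently down in the cradle with its head out over the long end of the base, and let go. Keep the stand upright and about where it is, and leave the pedals, the coaster and the pick box alone.

Things in the scene. Friction and masses are not known exactly. Their poses are not given: they have to be found in the camera images.
- stand: Loose desk microphone stand, 2 kg: dark steel plate 170 x 115 x 13 mm with an upright post near one end (ribbed black clutch 29 mm across up to 58 mm, then a locked stem whose height differs by up to 16 mm: read the clip's height). Origin on the post (screw) axis at the plate's underside, z up, +x along the plate to its long end (plate spans x -40 to +130, y -57.5 to +57.5 mm).
- clip: Black microphone clip screwed on the stand's stud. Origin on the screw axis, underside of its round foot (33 mm across); x along its cradle, z up. Ends alike: in line with the base twice a turn. Clockwise tightens; it stays as left. Starts loose, 20 degrees or more short of the washer, and may need over a full turn; neither look nor height tells how far. Loose it turns against about 0.08 N m.
- cradle (a point): Centre of the clip's U-shaped cradle, on the screw axis 52 mm above the clip's origin, where the axis of a seated microphone lies (level, along x). Cradle 40 mm long in x, open above and at both ends; flat walls 46.5 mm over their outsides, 36.5 mm between them (y); floor 17 mm below, wall tops 10 mm above this point. Pinch it over the outer walls, about here, to turn the clip.
- jam_nut: Brass ring nut, 30 mm across, 6 high, fixed on the stud under the clip, with a red rubber washer, 33 mm across. Origin: centre of its underside. Once the clip's foot bites the washer, the turning moment grows evenly to about 0.2 N m at the right place, some 100 degrees on (squeeze 14 N); half a turn more takes over 0.4 N m and crushes it (over 40 N). Read the moment in tiny, slow turns.
- mic: Loose cordless microphone, 0.2 to 0.35 kg, lying on two six-sided rubber rings, its axis 26 mm above the desk. Origin on its axis near the centre of mass, +x to the head. Handle 34 mm across, clear from x -105 to +45; rings 52 mm across flats at -116 and +56; ends at -127 and +111 mm. Good grip: x -33 mm. When laying it, grip 41 mm from the cradle's centre, so that the fingers clear the cradle.
- mic_head (a point): Centre of the ball-shaped steel grille (49 mm across) on the microphone's head, on its axis at x +86 mm.
- pedal_white: White tremolo pedal with three black knobs and a steel foot switch, 118 x 73 mm, housing 36 mm high, 49 mm over knobs and switch. Origin at the centre of its underside. Leave alone.
- pedal_yellow: Yellow distortion pedal with two black knobs and a steel foot switch, 118 x 73 mm, housing 36 mm high, 49 mm over knobs and switch. Origin at the centre of its underside. Leave alone.
- coaster: Round blue ceramic coaster, 96 mm across, 8 mm high. Origin at the centre of its underside. Leave alone.
- pick_box: Clear acrylic box of guitar picks, flip-top lid shut, 75 x 55 x 28 mm. Origin at the centre of its underside. Leave alone.
There are look-alikes about, which are no part of the job. What is meant by the stand is not turquoise, and is the smaller of those in its own colour. Several things have the shape of the mic; the one meant has the colours described above.

How it is judged:
On the way:
1. the clip is screwed down snug on the washer with its cradle in line with the base, before the microphone goes in (contact force between clip and jam_nut between 5 and 32 N and angle between the x axis of clip and the x axis of stand, either way round below 0.12 rad and contact force between mic and clip below 0.01 N), for 0.2 s.
At the end, for the whole second after the job is handed in: Washer squeezed 5 to 32 N; cradle within 7 degrees of the base; microphone released, at rest in the cradle (axis 47 to 57 mm above the clip's origin, within 6 mm of its centre line and 7 degrees of it), head over 50 mm out towards the long end; stand upright, within 40 mm of its start (contact force between clip and jam_nut between 5 and 32 N and angle between the x axis of clip and the x axis of stand, either way round below 0.12 rad and angle between the x axis of mic and the x axis of clip, either way round below 0.12 rad and z of mic in the frame of clip between 0.047 and 0.057 m and y of mic in the frame of clip between -0.006 and 0.006 m and x of mic_head in the frame of stand above 0.05 m and linear speed of mic below 0.02 m/s and angle between stand's own z axis and vertical below 0.03 rad and distance of stand from where it was at the start of the episode below 0.04 m); the robot touches nothing.
It fails at once if the washer is crushed (over 40 N) (contact force between clip and jam_nut above 40 N).
It fails at once if the microphone is dropped or rammed into the clip (over 40 N) (contact force between mic and clip above 40 N).
It fails at once if the stand is tipped (angle between stand's own z axis and vertical above 0.12 rad).
It fails at once if a pedal, the coaster or the pick box is moved over 15 mm (distance of any of pedal_white, pedal_yellow, coaster, pick_box from where it was at the start of the episode above 0.015 m).
It also fails if it takes over 72 s, if anything falls off the work surface, if the arm or the gripper's body presses on something with over 40 N, if the wrist force passes 120 N, or if a joint passes its speed limit or range.

## Working session

There is one attempt and no reset: what is moved stays moved. The work goes in short steps, each a Python script; the robot and the scene stay as the last script left them, time stands still between calls to the robot, and variables do not carry over. Pictures are saved under pics/ and viewed, and the job is handed in when it is done.

```bash
ls; mkdir -p pics
python3 - <<'E'
from plant import env
import cv2
s=env.get_state(); print(s['clock'],s['eef_pos'],s['force'],s['gripper_width'],env.hold_point_z)
for n in ['scene','side','wrist']:
    p=env.get_image(n); cv2.imwrite(f'pics/{n}0.png',p['image'])
    print(n,p['fx'],p['k1'],p['R'].round(3).tolist(),p['t'].round(3).tolist())
    for th in ['stand','clip','cradle','jam_nut','mic','mic_head']:
        for f in ('mark_of',):
            for d in getattr(env,f)(p,th): print(n,th,round(d['score'],2),[round(float(x),3) for x in d['point']])
E
```

```text
pics
0.0 [6.49406144e-01 1.32107312e-04 2.04375926e-01] [0.55729886 0.05721089 1.02340774] 0.09410798142205519 0.0188
scene 420.1732454328973 -0.11286492816778519 [[-0.896, 0.445, 0.006], [0.268, 0.551, -0.79], [-0.355, -0.706, -0.612]] [0.433, -0.064, 1.491]
scene stand 0.77 [0.513, 0.125, -0.004]
scene stand 0.73 [0.805, 0.136, 0.001]
scene stand 0.72 [0.183, 0.266, -0.002]
scene clip 0.96 [0.186, 0.271, 0.108]
scene clip 0.77 [0.512, 0.118, 0.09]
scene clip 0.74 [0.806, 0.135, 0.08]
scene cradle 0.74 [0.18, 0.272, 0.178]
scene cradle 0.72 [0.805, 0.135, 0.131]
scene cradle 0.6 [0.509, 0.119, 0.15]
scene jam_nut 0.61 [0.185, 0.271, 0.094]
scene jam_nut 0.54 [0.506, 0.118, 0.085]
scene jam_nut 0.43 [0.806, 0.135, 0.069]
scene mic 0.83 [0.537, -0.235, 0.024]
scene mic 0.65 [0.264, -0.249, 0.026]
scene mic_head 0.89 [0.298, -0.169, 0.023]
scene mic_head 0.78 [0.613, -0.201, 0.026]
scene mic_head 0.43 [0.509, 0.118, 0.146]
scene mic_head 0.41 [0.512, 0.123, 0.096]
side 438.22341204896077 -0.0814294332571783 [[0.876, -0.483, 0.007], [-0.232, -0.434, -0.871], [0.424, 0.761, -0.491]] [-0.
[... 657 characters left out ...]
297, -0.175, 0.028]
wrist 313.5881117414593 -0.03603033233701354 [[1.0, -0.0, -0.001], [-0.0, -0.959, 0.284], [-0.001, -0.284, -0.959]] [-0.651, -0.03, 0.392]
wrist stand 0.82 [0.805, 0.141, 0.006]
wrist stand 0.57 [0.515, 0.116, 0.0]
wrist clip 0.84 [0.81, 0.143, 0.081]
wrist clip 0.81 [0.514, 0.118, 0.092]
wrist clip 0.63 [0.39, -0.06, 0.001]
wrist cradle 0.79 [0.516, 0.12, 0.146]
wrist cradle 0.74 [0.804, 0.141, 0.126]
wrist cradle 0.47 [0.509, 0.119, 0.081]
wrist jam_nut 0.42 [0.81, 0.137, 0.07]
wrist jam_nut 0.4 [0.513, 0.116, 0.08]
wrist jam_nut 0.27 [0.513, 0.123, 0.149]
wrist mic 0.85 [0.537, -0.237, 0.026]
wrist mic 0.7 [0.515, 0.122, 0.146]
wrist mic_head 0.74 [0.612, -0.199, 0.03]
```

View pics/scene0.png

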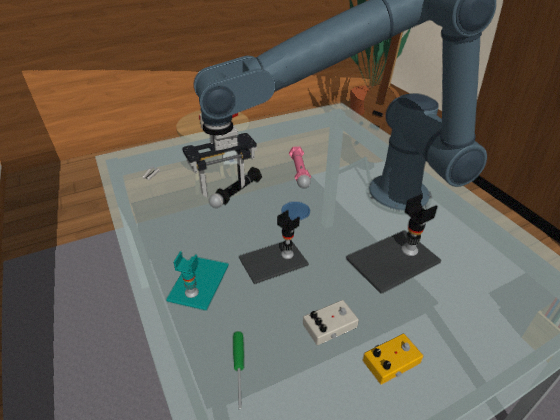

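View pics/side0.png

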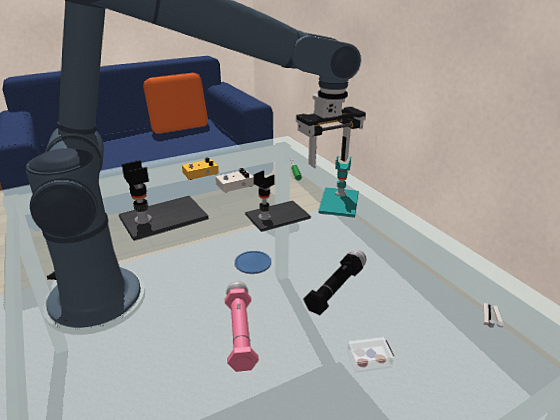

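View pics/wrist0.png

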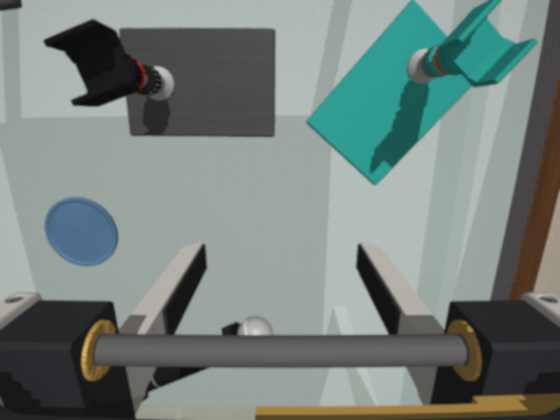

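The wanted stand is the dark one near (0.512, 0.119), the smaller of the two dark ones. Its base points along about +x, and the cradle is yawed by roughly +19° (wrist image, walls at about (45,40)-(95,20) and (72,103)-(130,85)). The mic is the black one at (0.537, -0.237). Next I'll take a closer look from above.

```bash
cat > h.py <<'E'
import numpy as np, cv2
from plant import env
def proj(p,X):
    X=np.atleast_2d(X); c=X@np.asarray(p['R']).T+np.asarray(p['t']); s=c[:,:2]/c[:,2:]
    s=s*(1+p['k1']*(s**2).sum(1,keepdims=True)); return s*[p['fx'],p['fy']]+[p['cx'],p['cy']]
def unproj(p,uv,z):
    d=(np.atleast_2d(uv).astype(float)-[p['cx'],p['cy']])/[p['fx'],p['fy']]; s=d.copy()
    for _ in range(15): s=d/(1+p['k1']*(s**2).sum(1,keepdims=True))
    R=np.asarray(p['R']); C=-R.T@np.asarray(p['t']); r=np.c_[s,np.ones(len(s))]@R
    return C+r*((z-C[2])/r[:,2])[:,None]
def down(a):  # tool y at world yaw a, z down
    y=np.array([np.cos(a),np.sin(a),0]); z=np.array([0,0,-1.]); return np.c_[np.cross(y,z),y,z]
E
python3 - <<'E'
from h import *
s=env.get_state(); print(s['tool_rot'].round(2).tolist() if hasattr(s['tool_rot'],'round') else s['tool_rot'])
for a in (109,-71):
    q=env.inverse_kinematics([0.512,0.119,0.28],down(np.radians(a))); print(a,q)
t0=s['clock']
env.goto([0.53,0.09,0.30],down(np.radians(0 if s['tool_rot'][0][1]>0 else 180)))
p=env.get_image('wrist'); print(env.get_state()['clock']-t0)
cv2.imwrite('pics/w1.png',p['image']); np.save('w1.npy',p,allow_pickle=True)
for th in ['stand','clip','cradle','jam_nut']:
    for d in env.mark_of(p,th): print(th,round(d['score'],2),np.round(d['point'],3))
E
```

```text
[[0.0, 1.0, 0.0], [1.0, -0.0, 0.0], [0.0, 0.0, -1.0]]
109 [ 1.24822180e-02 -1.05052721e-01  1.79070555e+00 -4.44089210e-16
  1.45593982e+00 -1.88992667e+00]
-71 [ 1.24822180e-02 -1.05052721e-01  1.79070555e+00 -4.44089210e-16
  1.45593982e+00  1.25166599e+00]
0.7916999999999998
stand 0.83 [0.186 0.27  0.001]
stand 0.58 [0.513 0.118 0.001]
stand 0.57 [ 0.805  0.138 -0.001]
clip 0.98 [0.808 0.142 0.078]
clip 0.73 [0.512 0.119 0.095]
cradle 0.88 [0.805 0.142 0.128]
cradle 0.85 [0.516 0.121 0.145]
jam_nut 0.42 [0.812 0.136 0.07 ]
```

View pics/w1.png

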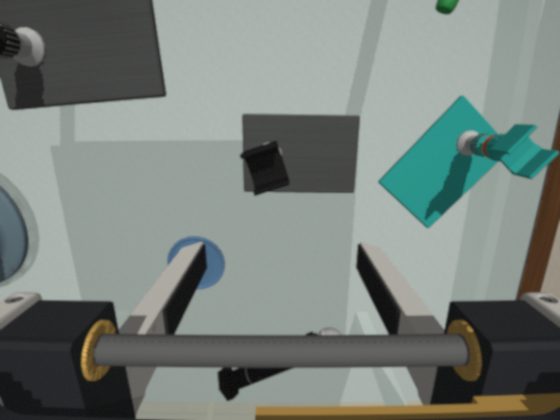

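The picture shows the plate with corners at about (243,114), (359,116), (355,192), (243,192), and the clip at (264,167). I'll overlay the modelled outlines to refine the yaws.

```bash
cat > ov.py <<'E'
from h import *
p=np.load('w1.npy',allow_pickle=True).item()
# plate fit: top corners z=.013
cor=np.array([[243,114],[359,116],[355,192],[243,192]])
W=unproj(p,cor,0.013); print(W.round(4))
im=p['image'].copy()
hsv=cv2.cvtColor(im,cv2.COLOR_BGR2GRAY)
import sys
x,y,yaw,cx,cy,cz,cyaw=[float(v) for v in sys.argv[1:8]]
def rot(a): return np.array([[np.cos(a),-np.sin(a)],[np.sin(a),np.cos(a)]])
B=np.array([[-.04,-.0575],[.13,-.0575],[.13,.0575],[-.04,.0575]])@rot(np.radians(yaw)).T+[x,y]
K=4; x0,y0=220,100
crop=cv2.resize(im[100:210,220:380],None,fx=K,fy=K,interpolation=cv2.INTER_CUBIC)
crop=np.clip(crop.astype(float)*2,0,255).astype(np.uint8)
def dr(X,c):
    u=(proj(p,X)-[x0,y0]+.5)*K-.5; cv2.polylines(crop,[u.round().astype(int).reshape(-1,1,2)],True,c,1)
raw=crop.copy()
dr(np.c_[B,np.full(4,.013)],(0,255,0))
for s in(1,-1):
    w=np.array([[-.02,.01825*s],[.02,.01825*s],[.02,.02325*s],[-.02,.02325*s]])@rot(np.radians(cyaw)).T+[cx,cy]
    dr(np.c_[w,np.full(4,cz+.01)],(0,255,255))
cv2.imwrite('pics/'+sys.argv[8],crop)
E
python3 ov.py 0.512 0.119 0 0.512 0.119 0.145 19 ov1.png
```

```text
[[0.4771 0.1765 0.013 ]
 [0.6425 0.1739 0.013 ]
 [0.6438 0.0626 0.013 ]
 [0.4733 0.0626 0.013 ]]
```

View pics/ov1.png

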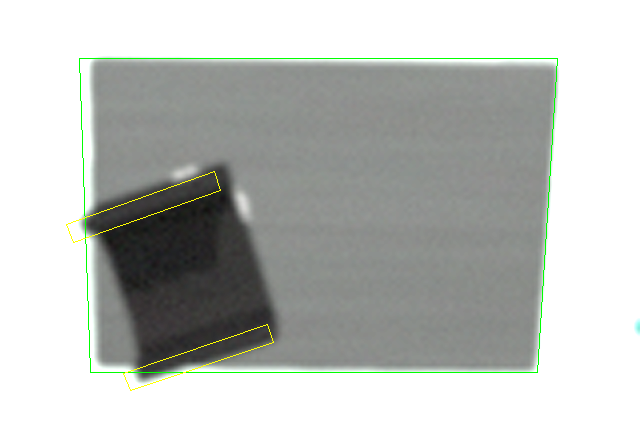

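```bash
python3 ov.py 0.5135 0.1195 -0.5 0.5155 0.1205 0.145 18.5 ov2.png
```

```text
[[0.4771 0.1765 0.013 ]
 [0.6425 0.1739 0.013 ]
 [0.6438 0.0626 0.013 ]
 [0.4733 0.0626 0.013 ]]
```

View pics/ov2.png

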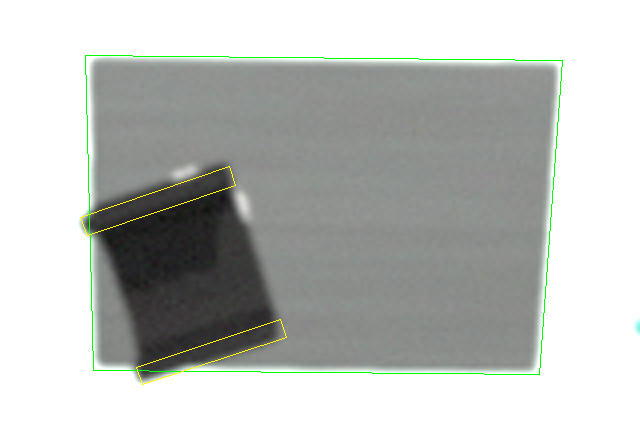

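Overlay agrees: the stand axis is at about (0.5145, 0.120), base yaw about -0.4°, clip yaw about 18.7°, cradle z about 0.145. Now I'll grasp it.

Run:
```python
from h import *
a=np.radians(108.7); O=down(a)
env.goto([0.5145,0.120,0.22],O)
env.move_straight([0.5145,0.120,0.127],velocity=0.12)
env.wait(0.2)
s=env.get_state(); print(s['clock'],s['qpos'][5],'base',np.round(s['force'],2),np.round(s['torque'],3))
env.command_gripper(0.04,25); env.wait(0.2)
s=env.get_state(); print(s['clock'],s['gripper_width'],np.round(s['eef_pos'],4),np.round(s['force'],2),np.round(s['torque'],3))
for k in range(4):
    q=env.get_state()['qpos'].copy() if k==0 else q
    q[5]+=np.radians(5); env.set_joints(q); env.wait(0.15)
    s=env.get_state(); print(round(s['clock'],2),round(s['qpos'][5],4),round(q[5],4),np.round(s['force'],2),np.round(s['torque'],3),s['tau'][5].round(3))
```

```text
4.7833 -1.8828020478104037 base [-0.18 -0.3   0.2 ] [ 0.084 -0.058  0.039]
5.775 0.046182119044349094 [0.5144 0.1202 0.127 ] [-0.42  1.76  0.87] [ 0.432  0.101 -0.002]
6.17 -1.7967 -1.7955 [-0.45  0.66  0.38] [ 0.193 -0.058 -0.032] -0.064
6.58 -1.7098 -1.7082 [ 0.19 -0.61  0.46] [-0.103 -0.016 -0.033] -0.058
6.97 -1.6226 -1.6209 [ 0.2  -1.9   0.68] [-0.44  -0.072 -0.021] -0.054
7.38 -1.5353 -1.5337 [ 0.04 -3.    0.82] [-0.845 -0.013 -0.063] -0.051
```

```bash
cat >> h.py <<'E'
def rd(n=8,dt=0.02):
    f=[];m=[];ta=[]
    for _ in range(n):
        s=env.get_state(); f.append(s['force']); m.append(s['torque']); ta.append(s['tau'][5]); env.wait(dt)
    return s,np.mean(f,0),np.mean(m,0),np.std([x[2] for x in m]),np.mean(ta)
def turn(deg,q):
    q[5]+=np.radians(deg); env.set_joints(q); 
    s,f,m,sd,ta=rd(); print(round(s['clock'],2),'q6 %.2f lag %.2f'%(np.degrees(s['qpos'][5]),np.degrees(q[5]-s['qpos'][5])),f.round(2),'Mz %.3f sd %.3f tau %.3f'%(m[2],sd,ta),'z %.4f'%s['eef_pos'][2]); return m[2]
E
python3 - <<'E'
from h import *
q=env.get_state()['qpos'].copy(); q[5]=-1.5337
for d in (2,-1,15,15,15,10,10): turn(d,q)
print(q[5])
E
```

```text
7.74 q6 -85.92 lag 0.04 [-0.23 -3.05  0.61] Mz -0.063 sd 0.031 tau -0.063 z 0.1270
8.12 q6 -86.88 lag 0.01 [-0.48 -3.25  0.57] Mz 0.020 sd 0.009 tau 0.015 z 0.1270
8.62 q6 -72.00 lag 0.13 [-0.87 -5.02  1.43] Mz -0.040 sd 0.025 tau -0.054 z 0.1270
9.11 q6 -57.00 lag 0.12 [-1.46 -5.97  1.96] Mz -0.078 sd 0.025 tau -0.059 z 0.1270
9.6 q6 -42.00 lag 0.12 [-2.83 -6.6   3.01] Mz -0.056 sd 0.015 tau -0.058 z 0.1270
10.03 q6 -32.00 lag 0.12 [-3.47 -7.44  3.68] Mz -0.066 sd 0.027 tau -0.054 z 0.1270
10.45 q6 -22.00 lag 0.12 [-4.31 -7.55  4.1 ] Mz -0.057 sd 0.029 tau -0.054 z 0.1270
-0.38178269368374274
```

Run:
```python
from h import *
def shw(l):
    s,f,m,sd,ta=rd(5); print(l,round(s['clock'],2),s['eef_pos'].round(4),f.round(2),m.round(3),'tau %.3f'%ta,'w %.4f'%s['gripper_width']); return s
shw('held')
env.command_gripper(0.054,25)
s=shw('open')
u=np.array([np.cos(np.radians(20)),np.sin(np.radians(20)),0])
env.move_straight(s['eef_pos']+0.002*u,velocity=0.05)
env.command_gripper(0.04,4); shw('light')
env.command_gripper(0.04,25); shw('firm')
```

```text
held 10.53 [0.5135 0.119  0.127 ] [-3.65 -7.39  4.31] [-1.679  0.971 -0.074] tau -0.072 w 0.0466
open 10.98 [0.5145 0.1203 0.127 ] [0.25 0.   0.05] [ 0.02  -0.03  -0.026] tau -0.004 w 0.0541
light 11.64 [0.5145 0.1203 0.1269] [-7.51 -3.26  5.9 ] [-0.643  1.516 -0.014] tau -0.040 w 0.0483
firm 11.94 [0.514  0.1201 0.127 ] [-9.26 -3.95  7.77] [-0.781  1.876 -0.064] tau -0.059 w 0.0465
```

Run:
```python
from h import *
def shw(l):
    s,f,m,sd,ta=rd(5); print(l,round(s['clock'],2),s['eef_pos'].round(4),f.round(2),m.round(3),'tau %.3f'%ta,'w %.4f'%s['gripper_width']); return s
p=env.get_image('wrist'); cv2.imwrite('pics/w2.png',p['image'])
s=env.get_state()
print(s['tool_rot'].round(3).tolist())
env.move_straight([0.5138,0.1199,0.1268],velocity=0.05); shw('ctr')
q=env.inverse_kinematics([0.5138,0.1199,0.1268],s['tool_rot']).copy(); print(q[5],env.get_state()['qpos'][5])
for d in (4,6,10,10,10): turn(d,q)
np.save('q.npy',q)
```

```text
[[-0.386, 0.922, -0.007], [0.922, 0.386, -0.003], [0.0, -0.007, -1.0]]
ctr 12.32 [0.5136 0.1199 0.127 ] [-3.48 -0.34  3.44] [-0.063  0.528 -0.051] tau -0.050 w 0.0464
-0.3800643550838543 -0.3816586419871187
12.71 q6 -17.84 lag 0.07 [-3.62 -0.55  4.12] Mz -0.077 sd 0.035 tau -0.057 z 0.1270
13.09 q6 -11.92 lag 0.15 [-4.24 -0.91  5.41] Mz -0.072 sd 0.034 tau -0.060 z 0.1270
13.52 q6 -1.92 lag 0.15 [-4.91 -1.09  5.33] Mz -0.081 sd 0.028 tau -0.062 z 0.1270
13.94 q6 8.08 lag 0.15 [-4.5  -0.8   5.58] Mz -0.070 sd 0.019 tau -0.062 z 0.1270
14.37 q6 18.08 lag 0.15 [-4.85 -1.25  5.02] Mz -0.083 sd 0.026 tau -0.061 z 0.1270
```

View pics/w2.png

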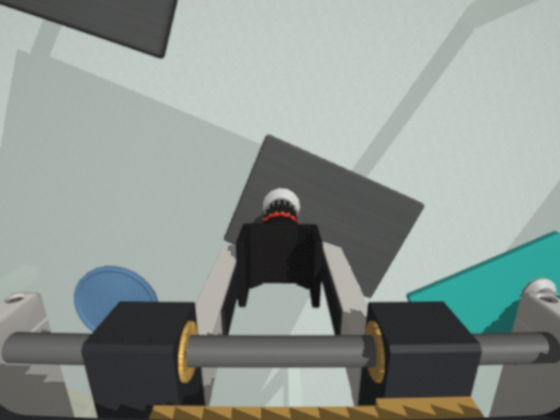

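Picture w2 shows the clip squarely held between the fingers around (280,260), with the base lying as expected. There's no clear rise in moment yet, so I'll keep turning in steps.

Run:
```python
from h import *
q=np.load('q.npy'); print(np.degrees(q[5]))
for d in (10,10,10,10,10,10): 
    m=turn(d,q)
    if abs(m)>0.22: break
np.save('q.npy',q)
```

```text
18.223916510333655
14.79 q6 28.08 lag 0.15 [-5.16 -1.19  5.95] Mz -0.095 sd 0.018 tau -0.061 z 0.1270
15.22 q6 38.08 lag 0.15 [-5.04 -0.99  6.4 ] Mz -0.075 sd 0.019 tau -0.061 z 0.1269
15.64 q6 48.07 lag 0.15 [-5.13 -1.39  6.17] Mz -0.078 sd 0.039 tau -0.062 z 0.1270
16.07 q6 58.08 lag 0.15 [-5.64 -1.14  6.28] Mz -0.056 sd 0.039 tau -0.062 z 0.1269
16.49 q6 68.08 lag 0.15 [-5.37 -1.02  6.56] Mz -0.088 sd 0.028 tau -0.062 z 0.1270
16.92 q6 78.08 lag 0.15 [-5.84 -1.04  6.89] Mz -0.071 sd 0.033 tau -0.062 z 0.1270
```

Run:
```python
from h import *
q=np.load('q.npy')
for d in (15,15,15,15,8): 
    m=turn(d,q)
    if abs(m)>0.15: break
np.save('q.npy',q)
s=env.get_state(); z=s['eef_pos']
env.command_gripper(0.07,25)
s,f,m,sd,ta=rd(5); print('open',s['clock'],s['eef_pos'].round(4),f.round(2),m.round(3),ta)
q[5]-=np.pi
env.set_joints(q)
s,f,m,sd,ta=rd(5); print('rot',s['clock'],s['eef_pos'].round(4),f.round(2),m.round(3),ta)
env.command_gripper(0.04,25)
s,f,m,sd,ta=rd(5); print('grip',s['clock'],s['eef_pos'].round(4),f.round(2),m.round(3),ta,s['gripper_width'])
np.save('q.npy',q)
```

```text
17.41 q6 93.08 lag 0.15 [-6.14 -0.77  6.88] Mz -0.088 sd 0.041 tau -0.067 z 0.1269
17.9 q6 108.08 lag 0.15 [-6.16 -0.82  7.32] Mz -0.082 sd 0.027 tau -0.067 z 0.1270
18.39 q6 123.08 lag 0.15 [-6.29 -0.61  7.6 ] Mz -0.081 sd 0.021 tau -0.067 z 0.1269
18.88 q6 138.08 lag 0.15 [-6.33 -0.34  7.66] Mz -0.099 sd 0.025 tau -0.067 z 0.1269
19.27 q6 146.08 lag 0.15 [-6.28 -0.35  7.74] Mz -0.083 sd 0.019 tau -0.058 z 0.1270
open 19.9333 [0.5139 0.1199 0.1268] [-0.08 -0.25  0.19] [0.122 0.069 0.006] -0.0012144108841312118
rot 22.6667 [0.5138 0.1199 0.1268] [-0.19 -0.05 -0.4 ] [-0.014 -0.04   0.009] -0.00025716558729982353
grip 23.2417 [0.5136 0.1197 0.1268] [-2.18 -1.29  1.95] [-0.199  0.302 -0.054] -0.056964769726619124 0.0461753265606763
```

Run:
```python
from h import *
q=np.load('q.npy'); print(np.degrees(q[5]))
for d in (10,)*9: 
    m=turn(d,q)
    if abs(m)>0.2: break
np.save('q.npy',q)
```

```text
-33.776083489666334
23.67 q6 -23.91 lag 0.13 [-3.3  -2.06  3.26] Mz -0.068 sd 0.049 tau -0.043 z 0.1268
24.09 q6 -13.99 lag 0.22 [-4.35 -2.76  4.2 ] Mz -0.072 sd 0.032 tau -0.057 z 0.1268
24.52 q6 -3.99 lag 0.22 [-4.98 -2.69  4.48] Mz -0.055 sd 0.024 tau -0.061 z 0.1269
24.94 q6 6.01 lag 0.22 [-5.08 -3.16  4.24] Mz -0.087 sd 0.030 tau -0.066 z 0.1268
25.37 q6 16.01 lag 0.21 [-5.22 -2.7   4.54] Mz -0.087 sd 0.016 tau -0.074 z 0.1268
25.79 q6 26.01 lag 0.21 [-5.65 -2.53  5.06] Mz -0.082 sd 0.021 tau -0.084 z 0.1268
26.22 q6 36.01 lag 0.21 [-5.46 -2.8   5.32] Mz -0.123 sd 0.029 tau -0.096 z 0.1268
26.64 q6 46.02 lag 0.21 [-6.07 -2.39  5.63] Mz -0.125 sd 0.019 tau -0.108 z 0.1268
27.07 q6 56.02 lag 0.21 [-6.32 -2.37  5.72] Mz -0.142 sd 0.025 tau -0.124 z 0.1269
```

The moment now rises steadily, with the bite at about q6 = 0°. The aligned place is about q6 = 91°, so I'll go near it and check by eye.

```bash
python3 - <<'E'
from h import *
q=np.load('q.npy')
for d in (10,10,10,4.5): 
    m=turn(d,q)
    if abs(m)>0.24: break
np.save('q.npy',q)
s=env.get_state();R=s['tool_rot'];print(np.degrees(np.arctan2(R[1,1],R[0,1])))
env.command_gripper(0.07,25)
s,f,m,sd,ta=rd(3);R=s['tool_rot'];print(np.degrees(np.arctan2(R[1,1],R[0,1])),np.degrees(s['qpos'][5]))
p=s['eef_pos'].copy()
env.move_straight(p+[0,0,0.09],velocity=0.15)
env.goto([0.53,0.09,0.30],down(0))
p=env.get_image('wrist'); cv2.imwrite('pics/w3.png',p['image']); np.save('w1.npy',p,allow_pickle=True)
print(env.get_state()['clock'])
E
sed -i 's/^cor=.*/cor=np.array([[243,114]])/' ov.py
python3 ov.py 0.5135 0.1195 -0.5 0.5142 0.1200 0.144 -0.5 ov3.png
```

```text
27.49 q6 66.02 lag 0.21 [-6.58 -2.16  5.89] Mz -0.148 sd 0.034 tau -0.138 z 0.1269
27.92 q6 76.02 lag 0.20 [-6.36 -1.67  5.48] Mz -0.169 sd 0.032 tau -0.154 z 0.1269
28.34 q6 86.02 lag 0.21 [-6.71 -1.56  5.59] Mz -0.137 sd 0.012 tau -0.124 z 0.1269
28.73 q6 90.52 lag 0.20 [-6.45 -1.24  5.64] Mz -0.147 sd 0.025 tau -0.133 z 0.1269
-89.56559618745484
-89.76329310023428 90.71010157456955
31.6083
[[0.4764 0.177  0.013 ]]
```

View pics/ov3.png

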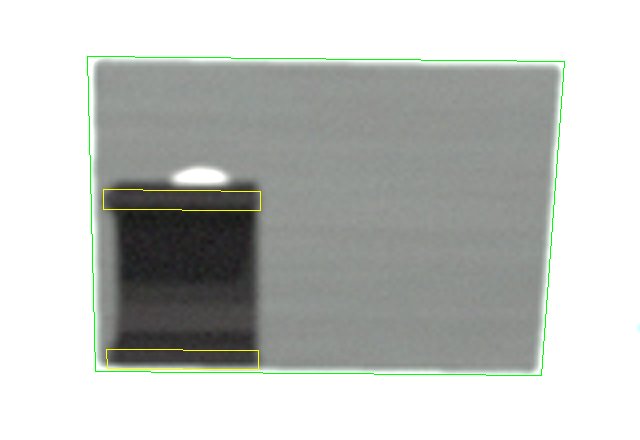

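View pics/w3.png

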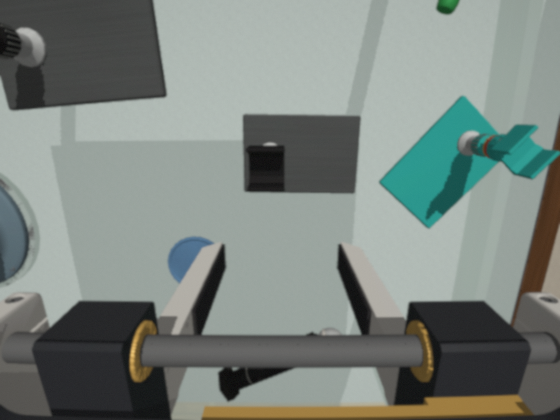

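The overlay shows cradle and base aligned to within about 0.5°, and the stand unmoved. The moment rise fits the snug place, apart from a small drop around 80° (0.154 to 0.124). Next, the mic.

Run:
```python
from h import *
env.goto([0.50,-0.255,0.26],down(np.radians(-64.4)))
p=env.get_image('wrist'); cv2.imwrite('pics/w4.png',p['image']); np.save('w4.npy',p,allow_pickle=True)
for th in ['mic','mic_head','pick_box','coaster']:
    for d in env.mark_of(p,th): print(th,round(d['score'],2),np.round(d['point'],3), proj(p,d['point']).round())
print(env.get_state()['clock'])
```

```text
mic 0.83 [ 0.262 -0.251  0.025] [[212. 318.]]
mic 0.77 [ 0.537 -0.239  0.028] [[282. 152.]]
mic_head 0.95 [ 0.299 -0.176  0.025] [[174. 280.]]
mic_head 0.76 [ 0.611 -0.202  0.028] [[281.  84.]]
mic_head 0.73 [ 0.453 -0.463  0.003] [[390. 264.]]
pick_box 0.62 [ 0.452 -0.462 -0.002] [[388. 263.]]
coaster 0.68 [ 0.388 -0.06   0.002] [[125. 191.]]
33.1667
```

View pics/w4.png

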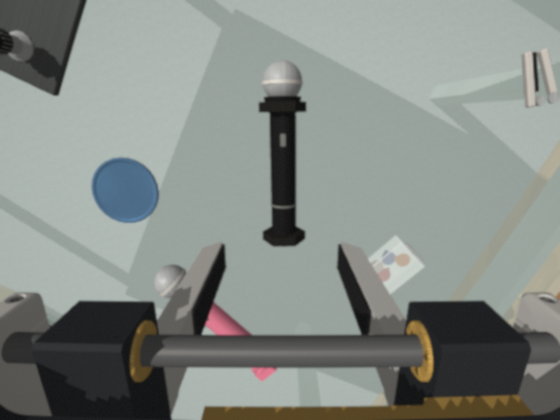

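Picture w4 shows the black mic nearly vertical in the frame: head at (282,79), rear ring at (284,234). The pick box at (397,265) and the coaster are well clear.

Run:
```python
from h import *
p=np.load('w4.npy',allow_pickle=True).item()
W=unproj(p,[[282,79],[283,105],[284,207],[284.5,234]],0.026); print(W.round(4))
h,t=W[0],W[2]
d=h-t; yaw=np.arctan2(d[1],d[0]); u=d/np.linalg.norm(d); print(np.degrees(yaw),np.linalg.norm(W[0]-W[3]))
o=np.mean([h-0.086*u,[0.537,-0.2385,.026],[0.5375,-0.237,.026]],0); print('origin',o, h-0.086*u)
g=o-0.033*u; g[2]=0.026
# lateral: put g onto line through image points
n=np.array([-u[1],u[0],0]); g=g+n*((W.mean(0)-g)@n)
print('grip',g)
a=yaw-np.pi/2; O=down(a)
P=np.array([g[0],g[1],0.026-0.0188+0.001])
env.goto(P+[0,0,0.10],O); env.move_straight(P,velocity=0.12); env.wait(0.1)
s,f,m,sd,ta=rd(3); print('at',s['clock'],s['eef_pos'].round(4),f.round(2))
env.command_gripper(0.02,45)
s,f,m,sd,ta=rd(3); print('grip',s['clock'],s['gripper_width'],s['eef_pos'].round(4),f.round(2))
np.save('pick.npy',np.r_[P,a])
env.move_straight(P+[0,0,0.08],velocity=0.1)
s,f,m,sd,ta=rd(4); print('lift',s['clock'],s['gripper_width'],s['eef_pos'].round(4),f.round(2),m.round(3))
q=env.get_image('side'); cv2.imwrite('pics/s5.png',q['image']); q=env.get_image('wrist'); cv2.imwrite('pics/w5.png',q['image']);np.save('w5.npy',q,allow_pickle=True)
```

```text
[[ 0.6177 -0.2     0.026 ]
 [ 0.5907 -0.2144  0.026 ]
 [ 0.4715 -0.2735  0.026 ]
 [ 0.4362 -0.2913  0.026 ]]
26.678089750872196 0.20311274542260846
origin [ 0.53844202 -0.23804227  0.026     ] [ 0.54082606 -0.23862682  0.026     ]
grip [ 0.50976632 -0.254473    0.026     ]
at 34.9417 [ 0.5105 -0.255   0.0093] [-0.3  -0.17  0.69]
grip 35.6583 0.03309005425971894 [ 0.5096 -0.2542  0.0081] [-1.01  0.92  1.49]
lift 36.675 0.03294635221077382 [ 0.5091 -0.254   0.0872] [-0.58 -0.03 -2.42] [0.015 0.129 0.008]
```

View pics/s5.png

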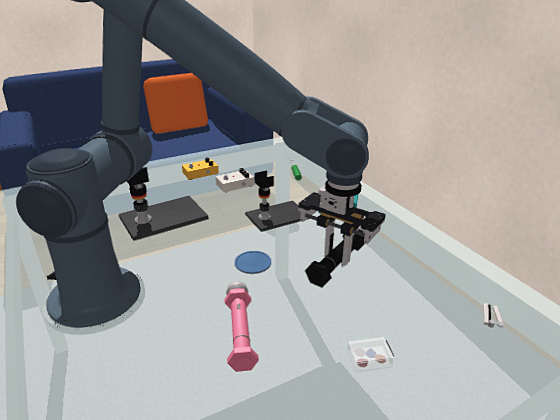

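View pics/w5.png

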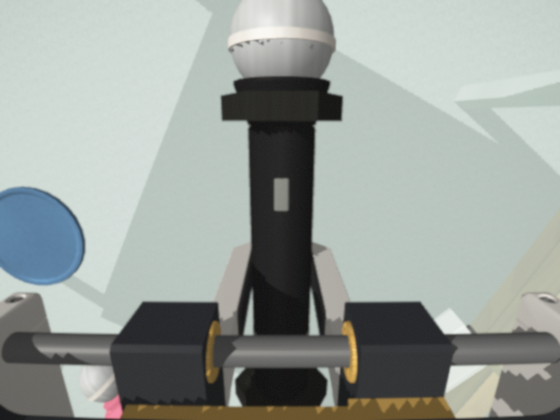

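Run:
```python
from h import *
p=np.load('w5.npy',allow_pickle=True).item()
s=env.get_state(); R=s['tool_rot']; H=s['eef_pos']-R[:,2]*0.0188
for g in(.026,.033,.04):
  for tilt in (0,3,6):
    u=R[:,0]*np.cos(np.radians(tilt))+R[:,2]*np.sin(np.radians(tilt))
    print(g,tilt,proj(p,[H+u*(g+.056),H+u*(g+.086),H+u*(g-.116)]).round(0).tolist())
for n in ['side','scene']:
  q=env.get_image(n)
  for th in ['mic','mic_head']:
    for d in env.mark_of(q,th): print(n,th,round(d['score'],2),np.round(d['point'],3))
  for d in env.mark_of(q,'cradle')+env.mark_of(q,'clip'): print('cr',round(d['score'],2),np.round(d['point'],3))
print(H,np.degrees(np.arctan2(R[1,0],R[0,0])))
```

```text
0.026 0 [[279.0, 121.0], [279.0, 55.0], [280.0, 396.0]]
0.026 3 [[279.0, 122.0], [279.0, 58.0], [280.0, 402.0]]
0.026 6 [[279.0, 122.0], [279.0, 61.0], [280.0, 408.0]]
0.033 0 [[279.0, 107.0], [279.0, 39.0], [280.0, 387.0]]
0.033 3 [[279.0, 107.0], [279.0, 42.0], [280.0, 393.0]]
0.033 6 [[279.0, 108.0], [279.0, 46.0], [280.0, 398.0]]
0.04 0 [[279.0, 91.0], [279.0, 22.0], [280.0, 379.0]]
0.04 3 [[279.0, 92.0], [279.0, 26.0], [280.0, 384.0]]
0.04 6 [[279.0, 94.0], [279.0, 31.0], [280.0, 388.0]]
side mic 0.94 [ 0.534 -0.239  0.106]
side mic 0.76 [ 0.261 -0.252  0.026]
side mic_head 0.8 [ 0.301 -0.172  0.029]
side mic_head 0.65 [ 0.618 -0.201  0.103]
cr 0.92 [0.512 0.121 0.145]
cr 0.68 [0.181 0.264 0.175]
cr 0.78 [0.509 0.115 0.089]
cr 0.62 [0.178 0.268 0.11 ]
scene mic 0.73 [ 0.261 -0.25   0.026]
scene mic 0.69 [ 0.539 -0.236  0.103]
scene mic_head 0.94 [ 0.296 -0.174  0.022]
scene mic_head 0.9 [ 0.616 -0.202  0.108]
scene mic_head 0.35 [0.46  0.536 0.003]
cr 0.95 [0.177 0.271 0.178]
cr 0.71 [0.805 0.132 0.13 ]
cr 0.58 [0.511 0.118 0.148]
cr 0.36 [ 0.536 -0.238  0.105]
cr 0.85 [0.185 0.271 0.11 ]
cr 0.84 [0.808 0.132 0.078]
[ 0.50929085 -0.25412812  0.10607972] 26.675661415826966
```

Run:
```python
from h import *
pk=np.load('pick.npy')
s=env.get_state(); e=s['eef_pos']
env.move_straight([e[0],e[1],0.22],velocity=0.2)
O=down(np.radians(-90.4)); X=np.array([0.4728,0.1201])
env.goto([*X,0.22],O)
env.move_straight([*X,0.185-0.0188],velocity=0.1); env.wait(0.1)
s,f,m,sd,ta=rd(4); print(s['clock'],s['eef_pos'].round(4),f.round(2),m.round(3),s['gripper_width'])
for n in ('wrist','side','scene'):
    q=env.get_image(n); cv2.imwrite(f'pics/{n}6.png',q['image']); np.save(n+'6.npy',q,allow_pickle=True)
w=np.load('side6.npy',allow_pickle=True).item()['image'][120:250,180:340]
v=np.load('scene6.npy',allow_pickle=True).item()['image'][150:280,200:360]
cv2.imwrite('pics/c6.png',cv2.resize(np.vstack([w,v]),None,fx=2.3,fy=2.3,interpolation=cv2.INTER_CUBIC))
```

```text
40.35 [0.4735 0.1201 0.1672] [ 0.21 -0.29 -2.04] [ 0.091  0.163 -0.015] 0.032864510285265436
```

View pics/wrist6.png

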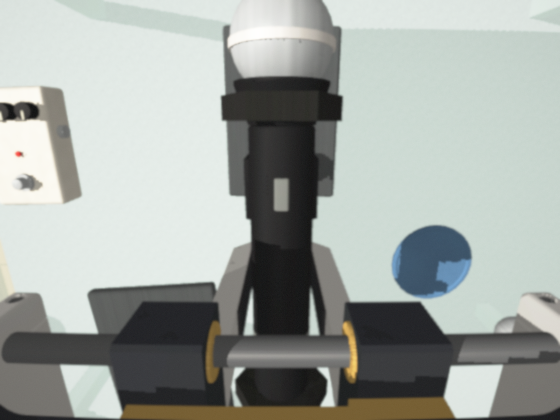

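View pics/c6.png

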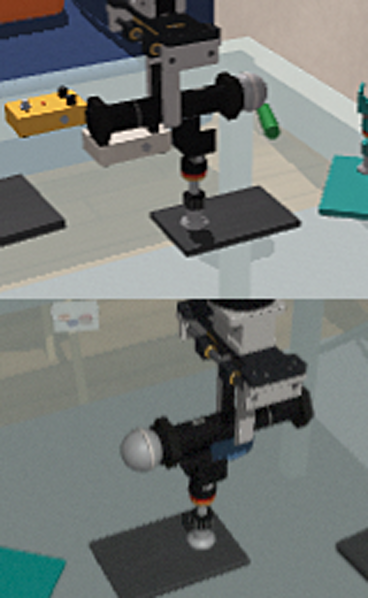

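In wrist6 the cradle walls peek out evenly on both sides of the mic (columns 246 and 317, mic centred at 281), so it is well centred over the cradle. I'll lower it with force watching.

Run:
```python
from h import *
X=[0.4728,0.1201]
z=0.158-0.0188
env.move_straight([*X,z],velocity=0.06)
for k in range(24):
    s,f,m,sd,ta=rd(4,0.02); print(round(s['clock'],2),'H %.4f cmd %.4f'%(s['eef_pos'][2]+.0188,z+.0188),f.round(2),m.round(3))
    if f[2]>-0.3 or abs(f[1])>6 or abs(m[1])>0.6: break
    if z+.0188<0.1365: break
    z-=0.001; env.move_straight([*X,z],velocity=0.02)
```

```text
41.17 H 0.1581 cmd 0.1580 [ 0.3   0.08 -2.22] [0.083 0.166 0.015]
41.48 H 0.1572 cmd 0.1570 [ 0.44 -0.01 -2.53] [ 0.048  0.171 -0.002]
41.8 H 0.1560 cmd 0.1560 [-0.12 -0.2  -2.35] [ 0.059  0.194 -0.005]
42.12 H 0.1549 cmd 0.1550 [ 0.17  0.35 -2.05] [0.05  0.148 0.001]
42.43 H 0.1539 cmd 0.1540 [-0.46  0.03 -2.46] [0.03  0.153 0.007]
42.75 H 0.1530 cmd 0.1530 [-0.02 -0.36 -2.07] [ 0.068  0.153 -0.003]
43.07 H 0.1520 cmd 0.1520 [-0.24 -0.37 -2.68] [0.081 0.165 0.001]
43.38 H 0.1510 cmd 0.1510 [ 0.45  0.39 -2.46] [0.067 0.143 0.005]
43.7 H 0.1499 cmd 0.1500 [-0.47 -0.36 -2.76] [0.071 0.156 0.008]
44.02 H 0.1490 cmd 0.1490 [ 0.02  0.18 -2.82] [ 0.068  0.156 -0.007]
44.33 H 0.1479 cmd 0.1480 [ 0.1   0.12 -3.01] [0.084 0.167 0.038]
44.65 H 0.1470 cmd 0.1470 [ 0.12  0.18 -2.35] [0.03  0.181 0.005]
44.97 H 0.1459 cmd 0.1460 [-0.33 -0.02 -2.21] [ 0.056  0.164 -0.004]
45.28 H 0.1452 cmd 0.1450 [-0.37  0.37 -0.98] [ 0.073  0.201 -0.013]
45.6 H 0.1448 cmd 0.1440 [-3.88  0.03  5.74] [ 0.022  0.754 -0.01 ]
```

Run:
```python
from h import *
X=[0.4728,0.1201]
env.move_straight([*X,0.1446-.0188],velocity=0.02)
s,f,m,sd,ta=rd(4); print(s['clock'],f.round(2),m.round(3))
q=env.get_image('side'); cv2.imwrite('pics/c7.png',cv2.resize(q['image'][100:250,180:340],None,fx=4,fy=4,interpolation=cv2.INTER_CUBIC))
env.command_gripper(0.037,10); s,f,m,sd,ta=rd(4); print(s['gripper_width'],f.round(2),m.round(3))
env.command_gripper(0.065); env.wait(0.3)
s,f,m,sd,ta=rd(4); print(s['clock'],s['gripper_width'],f.round(2),m.round(3))
env.move_straight([*X,0.26],velocity=0.12)
env.goto([0.45,0.08,0.32],down(0)); env.wait(0.2)
for n in ('wrist','side','scene'):
    q=env.get_image(n); cv2.imwrite(f'pics/{n}8.png',q['image']); np.save(n+'8.npy',q,allow_pickle=True)
    for th in('mic','mic_head','cradle','clip','stand'):
        for d in env.mark_of(q,th):
            if abs(d['point'][1]-.12)<.05 and .4<d['point'][0]<.68: print(n,th,round(d['score'],2),np.round(d['point'],3))
s,f,m,sd,ta=rd(4); print(s['clock'],f.round(2))
```

```text
45.9167 [-3.08  0.04  3.98] [ 0.071  0.593 -0.015]
0.036892674206134804 [ 0.09 -0.1   0.33] [ 0.035  0.082 -0.017]
47.325 0.06497294646524192 [ 0.48 -0.37 -0.1 ] [0.028 0.082 0.019]
wrist mic 0.7 [0.502 0.12  0.144]
wrist mic_head 0.91 [0.589 0.12  0.147]
wrist clip 0.66 [0.511 0.123 0.094]
wrist stand 0.97 [0.516 0.119 0.004]
side mic 0.73 [0.507 0.121 0.147]
side mic 0.16 [0.513 0.119 0.147]
side cradle 0.5 [0.511 0.119 0.145]
side clip 0.65 [0.51  0.117 0.092]
side stand 0.96 [ 0.513  0.121 -0.002]
side stand 0.49 [0.503 0.12  0.143]
scene mic 0.71 [0.507 0.125 0.142]
scene mic_head 0.78 [0.591 0.118 0.148]
scene cradle 0.55 [0.51  0.118 0.15 ]
scene clip 0.48 [0.511 0.119 0.094]
scene stand 0.69 [ 0.512  0.12  -0.002]
51.2333 [0.38 0.04 0.11]
```

View pics/wrist8.png

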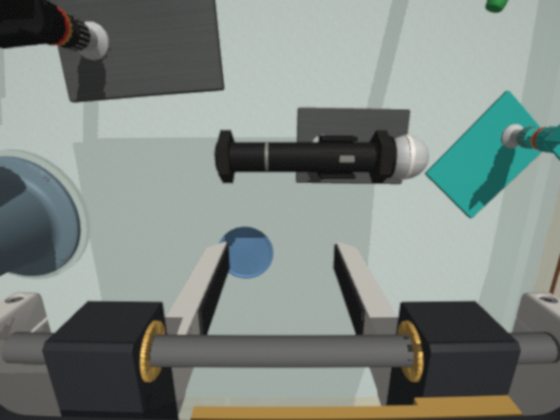

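View pics/side8.png

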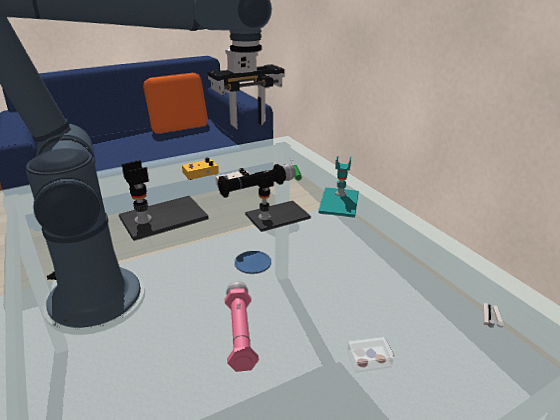

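The mic lies seated and level in the cradle, along the base. In wrist8 its tail is at (224,156) and its head at (410,157), over the long end. The arm is clear, so I'm handing in.

Run:
```python
from h import *
env.sign_off(); print(env.get_state()['clock'])
```

```text
the job is handed in; nothing more can be done
the job is handed in; nothing more can be done
```

The job is handed in at about 51 s on the clock. The clip is screwed down in line with the base and the microphone is lying in its cradle, released. No verdict was reported.

- **Screwing:** I turned the clip about 379° clockwise in all, regripping twice. The washer bit about 90° before the end, and I stopped at the next alignment. The camera overlay there showed cradle and base in line to within about 0.5°.
- **Laying the mic:** I lowered it with force watching; the up-force on the tool peaked at about 6 N, so roughly 8 N on the clip. I then opened the gripper and moved clear.
- **Last checks:** Images show the mic level at about 0.145 m, where the cradle should hold it. Its head is about 75 mm out over the long end. The stand is upright and unmoved to within a few millimetres. In the last pictures the coaster and pick box look undisturbed; I did not measure them or the pedals. The arm was touching nothing.

**What disagreed:**
- **Moment drop:** the measured moment rose steadily to about 0.15 N m, then dropped to about 0.13 over the last 15°, instead of reaching the stated 0.2.
- **Low readings:** the loose readings were also low, about 0.06 against the stated 0.08.
- **Squeeze not measured:** I inferred the washer squeeze from the turn since the bite and the moment, so it is not a direct reading.

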